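# Seat the lock pins, then hold the drilling template flush on the sloped face

### The arm

A 7-joint arm with a two-finger parallel gripper is mounted at the origin on the work surface. World frame = base frame: x ahead of the robot, y to its left, z up, the work surface at z = 0. Lengths are in m, angles in degrees, forces in N, time in s.
With the tool pointing down it reaches from about 0.425 to 0.875 m from the base axis. Payload 4.7 kg.
Tool frame: the origin (TCP) lies midway between the tips of the shut fingers; the grasp point (between the pads) lies 19 mm behind it; z points along the fingers, y is the line along which they close (so a half turn about z gives the same grasp; the last joint's range is limited). The gripper opens to 87 mm and grips with 3 to 60 N. Pads are 19 mm wide; open, the fingers measure 117 mm over their backs; the gripper's body (75 mm by 190 mm) begins 51 mm behind the grasp point.
Start: joints at [67.214, 18.392, -4.016, 83.108, 1.295, 78.541, -3.26], TCP at [0.26, -0.596, 0.223] pointing down, gripper open.
Joint ranges: [-163.93, 163.93], [-17.29, 119.83], [-79.2, 71.16], [3.27, 140.29], [-89.18, 269.18], [5.43, 117.66], [-154.24, 154.24]. Speed limits (degrees/s): [147.25, 147.25, 180, 180, 180, 180, 180].

### API

Orientations are given as [roll, pitch, yaw] about the fixed x, y, z axes, in that order (R = Rz(yaw) Ry(pitch) Rx(roll)).
In Python, from cell import env gives the robot as it stands. The module is installed in compiled form; this text tells all that it offers.
- The arm moves only by the tool send_rows, never from a script. Its argument "series" is a list of rows, each an object with "travel": the shift along the tool's x, y, z in cm, a list of three; "dr": the turn, a rotation vector about the tool's x, y, z in degrees, a list of three; "claw": the finger opening in cm, from 0 to 8.7. In form: [{"travel": [tx, ty, tz], "dr": [wx, wy, wz], "claw": claw}, ...]. A call has 1 to 12 rows; each row is the pose to reach, as a shift and turn from the pose commanded when the call began, along the tool's axes at that moment; what a row does not reach only later rows make up. A row lasts 1/12 s, in which the tool goes at most 41.7 mm and 7.16 degrees, less where a joint would pass 70% of its speed; a pose out of reach is approached as far as the arm can. A call with a gripper value outside its range is refused whole. The fingers move at their own pace and stop on an object; "grip_force" is the grip in N (left out, the last holds). Time passes only in rows, so rows that repeat a pose let the fingers close. It gives the time, the measured TCP pose, the force and the opening at its end, in the units of the state.
- env.get_obs(): the state, without advancing time (a new reading comes with each control period).
- env.read_camera(name): name is "side" or "top" or "wrist"; returns the picture (480x640x3 uint8, blue, green, red); there is no depth.
- env.calibration(name): a dict with "fx", "fy", "cx", "cy" (pixels), "cam_to_world" (4x4, takes a point from camera to world coordinates). Camera axes: x right, y down, z forward; pixel columns grow to the right and rows downward; lengths in m; the calibration is good to about 2 mm. A picture is of the moment at which its call begins: read the wrist's pose just before it. calibration takes no time and is no camera call; for the wrist camera it gives the pose at the moment of the call.
- env.sign_off(): hands the job in, once; it reports no verdict.
The state is a dict: "time_s": time; "qpos": joint angles; "joint_velocities": joint speeds; "effort": joint torques, N m; "tool_pos": TCP position; "tool_rot": TCP orientation; "force": force on the tool from outside, world axes, zero at the start; "wrist_torque": the same for the moment, N m; "grip_width": finger opening in m.
Only numpy, scipy, OpenCV 4.12 (cv2) and the standard library are available. Lean on these libraries where they do the work, as an engineer would, in place of code of your own. Each camera call takes 0.05 s, during which the arm holds its last target. There are 200 camera calls.

### The job

Push both lock pins on the front of the tilting stand fully home. Then pick up the drilling template by its grip bar, tilt it to match the stand's sloped face and hold it flush on the middle of that face, grip bar running straight up the slope (either way round), pressing the sprung face about half-way in (some 8 mm). Finish like that, still gripping and pressing, without letting go; leave everything else on the bench where it is.

Things in the scene. Friction and masses are not known exactly. Their poses are not given: they have to be found in the camera images.
- stand: The tilting stand, bolted down: green steel base 240 (x) x 180 (y) x 30 mm, origin at the centre of its underside. x points level from its front ledge (with the two lock pins) to its back, y left, z up. The sloped face rises from just behind the pins towards +x, at 15 to 34 degrees, different every time. The slope is clamped and does not give.
- pin_left_top (a point): Centre of the flat top of the left lock pin's steel head (28 mm across), upright on the stand's front ledge at x -90, y +65 mm of the stand. Fully home its top is 64 mm above the work surface; at the start it is 6 to 12 mm higher. Nothing is above it. Axes: those of the stand.
- pin_right_top (a point): The same for the right lock pin (at y -65 mm of the stand).
- pin_left (a joint): How far the left lock pin has been pushed down (m): 0 fully out, 0.012 fully home at a hard stop. Stiff (about 6 N of friction); it stays where it is left.
- pin_right (a joint): The same for the right lock pin.
- face_mid (a point): Middle of the upper surface of the stand's sloped face: a bare flat steel plate, 160 mm up the slope (x) by 145 mm along the level (y), 12 mm thick, its middle 0.11 to 0.14 m above the work surface. z points straight out of it. The face is sprung: pressed, it sinks along its own -z, staying parallel, and this point sinks with it.
- face (a joint): How far the sprung face is pressed in (m): 0 out, 0.016 at the stop. It starts to move at about 1 to 2 N and takes 1.5 N more per mm (10 N sinks it some 6 mm).
- template_grip (a point): Drilling template, loose aluminium, 0.2 to 0.4 kg: flat plate 110 x 80 x 6 mm (x, y, z), four 6 mm tall bushings at its corners, and on top an upright grip bar 70 mm long (x), 12 mm thick (y), its top 56 mm above the underside. This point is in the bar, 38 mm above the centre of the underside. Lies flat at first; grasp it across the bar. Mass centre 15 mm above the underside.
- bolt: Bystander, to be left alone: a big hex bolt standing on its head, 36 mm across, 55 mm tall; origin at the centre of its underside.
- cutter: Bystander, to be left alone: a steel core-drill cutter standing upright, 34 mm across, 65 mm tall; origin at the centre of its underside.
- wrench: Bystander, to be left alone: a steel wrench, 200 mm long, lying behind the stand; origin at its middle.
- tape: Bystander, to be left alone: a black tape measure, 35 x 65 x 60 mm, in front of the stand; origin at the centre of its underside.
- nut: Bystander, to be left alone: a big hex nut, 44 mm across, 18 mm tall, lying between the stand and the template; origin at the centre of its underside.
There are look-alikes about, which are no part of the job. Of the things like the part that bears template_grip, leave any that is blue or orange; of the rest the larger one is meant.

How it is judged:
By the outcome, as a careful person would: the job done as asked, in the order asked, and still so for the second after the job is handed in, while the arm keeps its last pose, push and grip.
It also fails if it takes over 59 s, if anything falls off the work surface, if the arm or the gripper's body presses on something with over 40 N, if the wrist force passes 120 N, or if a joint passes its speed limit or range.

## Working session

There is one attempt and no reset: what is moved stays moved. The work goes in short steps, Python scripts to look and compute and a tool call to move; the robot and the scene stay as the last step left them, time stands still between calls to the robot, and variables do not carry over. Pictures are saved under pics/ and viewed, on a budget of 10 in all, crops included, one or two more only if the job needs it, and the job is handed in when it is done.

Besides the shell and the picture viewer there is one more tool, called after "Call:" as name(argument=value, ...), one argument or row to a line, values as JSON. send_rows: Moves the arm, as the interface text tells. Its arguments: {"type":"object","properties":{"series":{"type":"array"},"grip_force":{"type":"number"}},"required":["series"]}

```bash
mkdir -p pics; python3 - <<'E'
from cell import env
import cv2,json
for n in("top","side"):
    cv2.imwrite(f"pics/{n}1.png",env.read_camera(n)); c=env.calibration(n); print(n,c)
print(env.get_obs())
E
```

```text
top {'fx': 461.9030010263987, 'fy': 461.9030010263987, 'cx': 317.0874639217732, 'cy': 235.35401547563066, 'cam_to_world': array([[-9.78970440e-04, -9.87759506e-01,  1.55981408e-01,
         4.37370411e-01],
       [-9.99925688e-01, -9.28495487e-04, -1.21554739e-02,
        -2.48230812e-02],
       [ 1.21515129e-02, -1.55981717e-01, -9.87685195e-01,
         9.44043574e-01],
       [ 0.00000000e+00,  0.00000000e+00,  0.00000000e+00,
         1.00000000e+00]])}
side {'fx': 460.9918049559282, 'fy': 460.9918049559282, 'cx': 321.3836295119568, 'cy': 243.51892073647375, 'cam_to_world': array([[ 0.98664636, -0.10474208,  0.12473198,  0.47303278],
       [-0.16237701, -0.57257068,  0.80361466, -0.6310273 ],
       [-0.0127544 , -0.81313708, -0.58193249,  0.53441678],
       [ 0.        ,  0.        ,  0.        ,  1.        ]])}
{'time_s': 0.1, 'qpos': array([67.21352869, 18.43307236, -4.01662602, 83.16568973,  1.29640935,
       78.54131006, -3.25832792]), 'joint_velocities': array([ 0.01816605, -0.04843528,  0.04616327, -0.12905585, -0.0145031 ,
       -0.04776836, -0.01952279]), 'effort': array([ 3.20533882e-04, -4.92568803e+01, -4.05490184e-01, -3.13397813e+01,
       -6.42999052e-02,  3.96114390e-02,  5.15063550e-05]), 'tool_pos': array([ 0.25993404, -0.59524096,  0.22161024]), 'tool_rot': array([-1.79905240e+02,  6.42529147e-03,  2.35990137e+01]), 'force': array([ 0.0476821 , -0.26899202, -0.69455513]), 'wrist_torque': array([ 0.00874674, -0.01643705, -0.01348648]), 'grip_width': 0.08724472167959425}
```

View pics/top1.png

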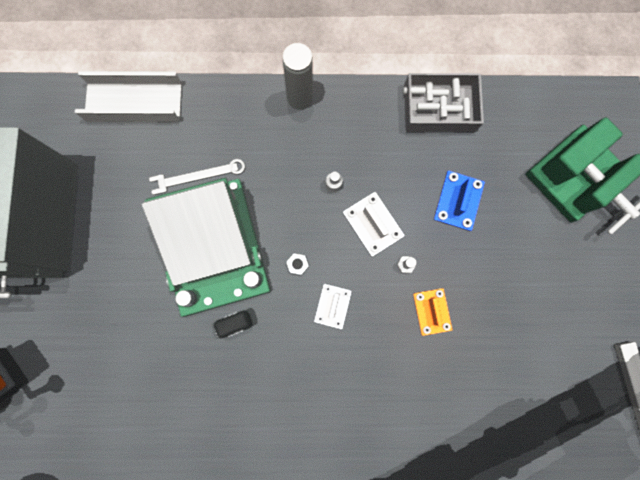

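View pics/side1.png

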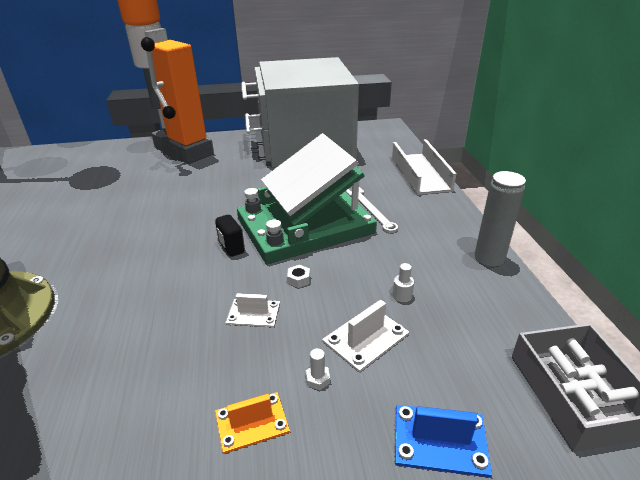

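Top view: four template-like parts. Blue (460,200) and orange (433,311) are excluded. Of the two silver ones, small at (333,306) and large at (375,222), the large one is meant. I'll confirm it in an enlarged crop, together with crops of the stand.

```bash
python3 - <<'E'
import cv2,numpy as np
t=cv2.imread("pics/top1.png");s=cv2.imread("pics/side1.png")
def crop(im,x,y,w,h,k):
    c=cv2.resize(im[y:y+h,x:x+w],None,fx=k,fy=k,interpolation=cv2.INTER_CUBIC)
    for i in range(x-x%-20,x+w,20): 
        cv2.line(c,((i-x)*k,0),((i-x)*k,6),(0,0,255),1);cv2.putText(c,str(i),((i-x)*k,16),0,.35,(0,0,255))
    for j in range(y-y%-20,y+h,20):
        cv2.line(c,(0,(j-y)*k),(6,(j-y)*k),(0,0,255),1);cv2.putText(c,str(j),(8,(j-y)*k+4),0,.35,(0,0,255))
    return c
cv2.imwrite("pics/c1.png",np.hstack([crop(t,135,170,140,150,4)[:, :],]) )
a=crop(t,138,172,140,150,4)[:600]; b=crop(t,340,185,60,75,4); d=crop(t,310,280,60,60,4)
cv2.imwrite("pics/c1.png",np.hstack([a,np.vstack([b,d,np.zeros((60,240,3),np.uint8)])]))
a=crop(s,215,125,200,150,4)
cv2.imwrite("pics/c2.png",a)
E
```

```text
(no output)
```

View pics/c1.png

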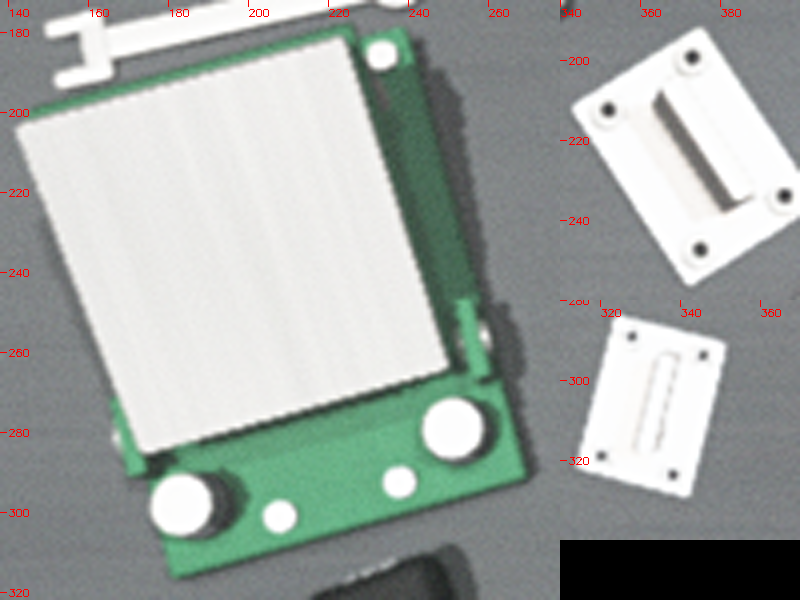

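View pics/c2.png

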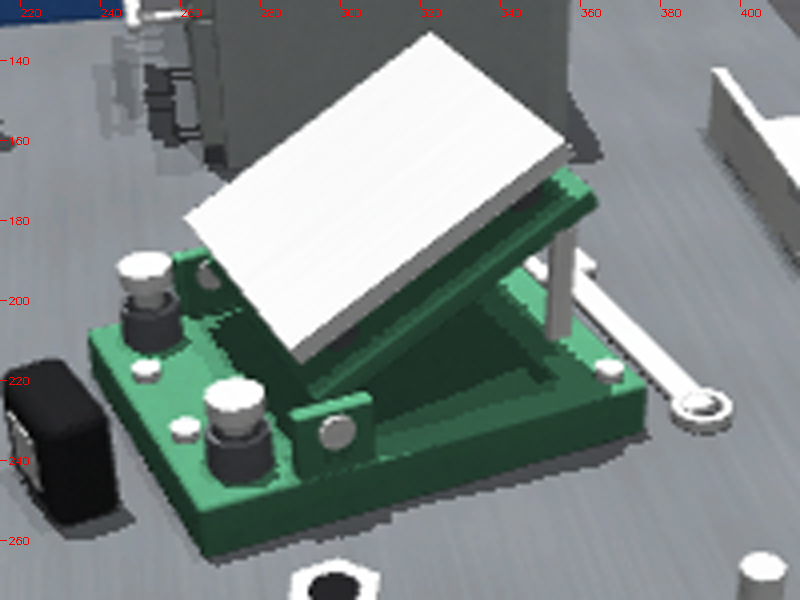

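Face corners, pin heads and base corners are clearly visible in both crops. The large silver plate's long edge is about 53 px (about 110 mm), so it's the right part. Next I'll fit the poses.

```bash
cat > h.py <<'E'
import numpy as np
from scipy.spatial.transform import Rotation as R
def proj(c,P):
    T=np.linalg.inv(c["cam_to_world"]);p=np.atleast_2d(P)@T[:3,:3].T+T[:3,3]
    return np.c_[c["fx"]*p[:,0]/p[:,2]+c["cx"],c["fy"]*p[:,1]/p[:,2]+c["cy"]]
def onz(c,uv,z):
    uv=np.atleast_2d(uv);d=np.c_[(uv[:,0]-c["cx"])/c["fx"],(uv[:,1]-c["cy"])/c["fy"],np.ones(len(uv))]@c["cam_to_world"][:3,:3].T
    o=c["cam_to_world"][:3,3];return o+d*((z-o[2])/d[:,2])[:,None]
def stand(q):
    x,y,yaw,t,fx,fz,hl,hr=q;S=R.from_euler("z",yaw)
    F=S*R.from_euler("y",-t);o=np.array([x,y,0]);m=o+S.apply([fx,0,fz])
    face=m+F.apply([[.08,.0725,0],[.08,-.0725,0],[-.08,-.0725,0],[-.08,.0725,0]])
    pins=o+S.apply([[-.09,.065,.064+hl],[-.09,-.065,.064+hr]])
    base=o+S.apply([[-.12,.09,.03],[-.12,-.09,.03],[.12,-.09,.03]])
    return face,pins,base,m,F
E
python3 - <<'E'
from h import *
from cell import env
from scipy.optimize import least_squares
ct,cs=env.calibration("top"),env.calibration("side")
tf=[[142,204],[224.25,181.25],[250.5,264.25],[174.5,285.5],[183.5,298.5],[251.5,279.5]]
sf=[[322.75,133],[357.5,161.5],[289.25,212.5],[261.5,179.5],[251.5,191.5],[273.75,223.25],[237.5,208.75],[265,253.25],[376.25,221.25]]
tb=[[270.5,291],[240.5,179]]
def res(q):
    f,p,b,m,F=stand(q);return np.r_[(proj(ct,np.r_[f,p,b[1:]])-np.array(tf+tb)).ravel(),(proj(cs,np.r_[f,p,b])-sf).ravel()]
r=least_squares(res,[.45,.2,.25,.45,0,.125,.01,.01],loss="soft_l1");q=r.x;np.save("q.npy",q)
f,p,b,m,F=stand(q);print(np.round(q,4),"yaw,tilt",np.degrees(q[2:4]));print("mid",m,"pins",p);print(np.round(res(q).reshape(-1,2),1).tolist())
P=onz(ct,[[352,212.5],[373,199.25],[396,233.75],[375,247.25]],.012);print(P,"\nc",P.mean(0))
d=(P[2]-P[1]+P[3]-P[0])/2;print("bar yaw",np.degrees(np.arctan2(d[1],d[0])))
E
```

```text
[0.5625 0.1749 0.2788 0.4723 0.0068 0.1274 0.0094 0.0074] yaw,tilt [15.97178421 27.06336317]
mid [0.56899015 0.1767295  0.12742446] pins [[0.45805712 0.212589   0.07340808]
 [0.49382843 0.08760735 0.07140477]]
[[0.5, -1.5], [0.2, -1.0], [0.2, -1.4], [-0.5, -0.9], [0.4, -1.3], [0.2, -1.5], [0.1, -0.4], [-0.6, -2.2], [-0.6, 0.7], [-1.5, -0.5], [-3.1, 0.4], [-1.5, 0.1], [-1.3, -0.0], [-1.3, 0.1], [-2.5, -1.3], [-1.5, -0.3], [0.2, 0.0]]
[[ 0.63231839 -0.1083011   0.012     ]
 [ 0.6603953  -0.15220788  0.012     ]
 [ 0.58804293 -0.19795536  0.012     ]
 [ 0.56013285 -0.15429557  0.012     ]] 
c [ 0.61022236 -0.15318998  0.012     ]
bar yaw -147.59564802261707
```

```bash
cat >> h.py <<'E'
def plan(env,p,Rt=None,say=""):
    o=env.get_obs();R0=R.from_euler("xyz",o["tool_rot"],degrees=True)
    t=R0.inv().apply(np.array(p)-o["tool_pos"])*100;d=(R0.inv()*Rt).as_rotvec(degrees=True) if Rt is not None else np.zeros(3)
    print(say,"travel",np.round(t,2),"dr",np.round(d,2),"rows",max(np.linalg.norm(t)/4.17,np.linalg.norm(d)/7.16))
def down(yaw): return R.from_euler("xyz",[180,0,yaw],degrees=True)
E
python3 - <<'E'
from h import *
from cell import env
c=env.calibration("wrist");o=env.get_obs();R0=R.from_euler("xyz",o["tool_rot"],degrees=True)
C=c["cam_to_world"];print(c["fx"],c["cx"],c["cy"],R0.inv().apply(C[:3,3]-o["tool_pos"]),(R0.inv().as_matrix()@C[:3,:3]).round(3))
plan(env,[.50,-.16,.30],down(23.6),"tmpl look")
plan(env,[.42,.13,.30],down(16),"stand look")
plan(env,[.494,.088,.11],down(16),"pinR")
E
```

```text
407.4922194809948 316.93976801625234 237.2994538539733 [ 0.07012565  0.00038323 -0.16189931] [[ 0.    -0.966 -0.257]
 [ 1.     0.    -0.   ]
 [ 0.    -0.257  0.966]]
tmpl look travel [ 39.42 -30.29  -7.79] dr [-0.09  0.01 -0.  ] rows 12.067171824655876
stand look travel [ 43.7  -60.06  -7.74] dr [-0.09  0.01  7.6 ] rows 17.909358949916335
pinR travel [ 48.8  -53.22  11.24] dr [-0.09  0.01  7.6 ] rows 17.52506970614637
```

Call:
send_rows(
  series=[
    {"travel":[39.5,-30.3,-7.8],"dr":[0,0,0],"claw":8.7},
    {"travel":[39.5,-30.3,-7.8],"dr":[0,0,0],"claw":8.7},
    {"travel":[39.5,-30.3,-7.8],"dr":[0,0,0],"claw":8.7},
    {"travel":[39.5,-30.3,-7.8],"dr":[0,0,0],"claw":8.7},
    {"travel":[39.5,-30.3,-7.8],"dr":[0,0,0],"claw":8.7},
    {"travel":[39.5,-30.3,-7.8],"dr":[0,0,0],"claw":8.7},
    {"travel":[39.5,-30.3,-7.8],"dr":[0,0,0],"claw":8.7},
    {"travel":[39.5,-30.3,-7.8],"dr":[0,0,0],"claw":8.7},
    {"travel":[39.5,-30.3,-7.8],"dr":[0,0,0],"claw":8.7},
    {"travel":[39.5,-30.3,-7.8],"dr":[0,0,0],"claw":8.7},
    {"travel":[39.5,-30.3,-7.8],"dr":[0,0,0],"claw":8.7},
    {"travel":[39.5,-30.3,-7.8],"dr":[0,0,0],"claw":8.7},
  ],
)

```text
time_s: 1.1
tool_pos: [0.4993, -0.1614, 0.3001]
tool_rot: [180.0, 0.0, 23.6]
force: [0.9, -0.9, 0.0]
grip_width: 0.0871
```

Call:
send_rows(
  series=[
    {"travel":[0,0,0],"dr":[0,0,0],"claw":0},
    {"travel":[0,0,0],"dr":[0,0,0],"claw":0},
    {"travel":[0,0,0],"dr":[0,0,0],"claw":0},
    {"travel":[0,0,0],"dr":[0,0,0],"claw":0},
  ],
)

```text
time_s: 1.43
tool_pos: [0.4981, -0.1648, 0.2993]
tool_rot: [-180.0, 0.1, 23.5]
force: [-1.1, -1.1, -0.3]
grip_width: 0.068
```

```bash
python3 - <<'E'
from h import *
from cell import env
import cv2,pickle
o=env.get_obs();print(o["time_s"],o["tool_pos"],o["tool_rot"],o["grip_width"])
c=env.calibration("wrist");im=env.read_camera("wrist");pickle.dump(c,open("w1.pkl","wb"));cv2.imwrite("pics/w1.png",im)
plan(env,[.42,.13,.30],down(16),"stand look")
E
```

```text
1.4333 [ 0.49810985 -0.16482645  0.29933162] [-1.79981271e+02  7.50885444e-02  2.34537475e+01] 0.06795725450256965
stand look travel [  4.56 -30.17  -0.05] dr [-0.01  0.06  7.43] rows 7.316999733168707
```

View pics/w1.png

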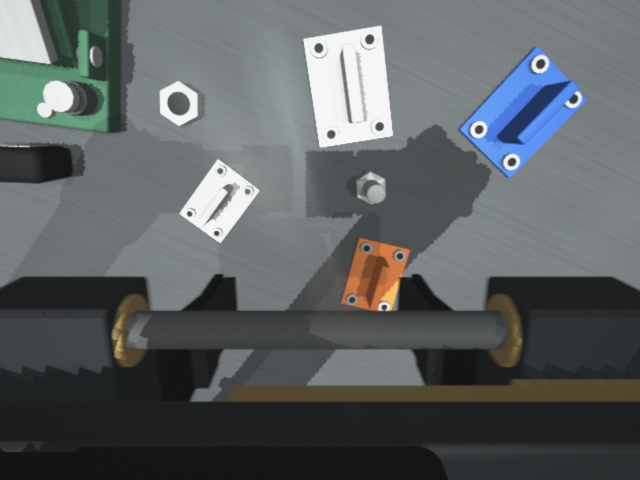

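The wrist view confirms the large silver template: bushings at (319,48), (370,38), (379,126), (331,134). Next look is at the stand.

Call:
send_rows(
  series=[
    {"travel":[4.5,-30.2,-10],"dr":[0,0,7.4],"claw":0},
    {"travel":[4.5,-30.2,-10],"dr":[0,0,7.4],"claw":0},
    {"travel":[4.5,-30.2,-10],"dr":[0,0,7.4],"claw":0},
    {"travel":[4.5,-30.2,-10],"dr":[0,0,7.4],"claw":0},
    {"travel":[4.5,-30.2,-10],"dr":[0,0,7.4],"claw":0},
    {"travel":[4.5,-30.2,-10],"dr":[0,0,7.4],"claw":0},
    {"travel":[4.5,-30.2,-10],"dr":[0,0,7.4],"claw":0},
    {"travel":[4.5,-30.2,-10],"dr":[0,0,7.4],"claw":0},
    {"travel":[4.5,-30.2,-10],"dr":[0,0,7.4],"claw":0},
    {"travel":[4.5,-30.2,-10],"dr":[0,0,7.4],"claw":0},
    {"travel":[4.5,-30.2,-10],"dr":[0,0,7.4],"claw":0},
    {"travel":[4.5,-30.2,-10],"dr":[0,0,7.4],"claw":0},
  ],
)

```text
time_s: 2.48
tool_pos: [0.4197, 0.1293, 0.3992]
tool_rot: [-180.0, 0.1, 16.0]
force: [0.6, -0.4, 0.6]
grip_width: 0.0004
```

```bash
python3 - <<'E'
from h import *
from cell import env
import cv2,pickle
o=env.get_obs();print(o["time_s"],o["tool_pos"],o["tool_rot"],o["grip_width"])
c=env.calibration("wrist");im=env.read_camera("wrist");pickle.dump(c,open("w2.pkl","wb"));cv2.imwrite("pics/w2.png",im)
w1=pickle.load(open("w1.pkl","rb"))
P=onz(w1,[[319,48],[370,38],[379,126],[331,134]],.012);print(P,P.mean(0));d=P[2]-P[1]+P[3]-P[0];print(np.degrees(np.arctan2(d[1],d[0])))
f,p,b,m,F=stand(np.load("q.npy"));print(proj(c,np.r_[f,p]))
k=2.6;y0,x0=0,160
cv2.imwrite("pics/w2c.png",cv2.resize(im[0:230,160:465],None,fx=k,fy=k,interpolation=cv2.INTER_CUBIC))
E
```

```text
2.4833 [0.41969701 0.12925591 0.39924034] [-1.79989361e+02  7.64324559e-02  1.59680832e+01] 0.0004348512023849136
[[ 0.63569738 -0.10765861  0.012     ]
 [ 0.66469779 -0.1511518   0.012     ]
 [ 0.5910875  -0.19667831  0.012     ]
 [ 0.56323099 -0.15321256  0.012     ]] [ 0.61367842 -0.15217532  0.012     ]
-148.05599489712293
[[225.10126479 -65.37117868]
 [397.34329432 -65.37233196]
 [378.20921111 114.21963749]
 [246.96689221 114.20343185]
 [256.90718324 137.64218338]
 [368.49611852 137.61946035]]
```

View pics/w2.png

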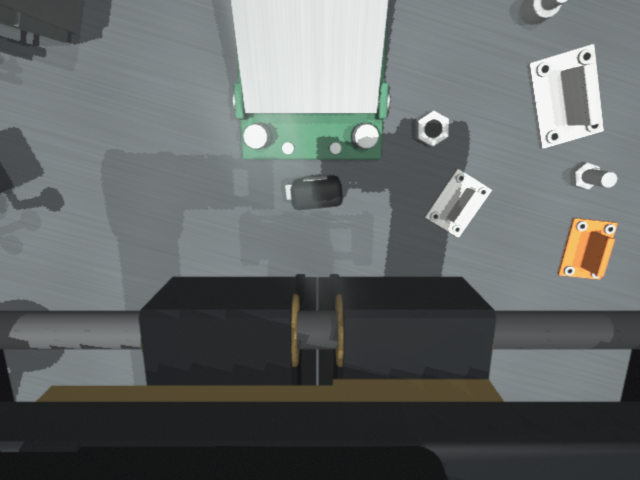

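Wrist view: pin heads at (256,136) and (366,135), face front corners at (246,113) and (381,114). These are within 1–2 px of the fit, so I'll push the right pin now.

```bash
python3 - <<'E'
from h import *
from cell import env
plan(env,[.495,.089,.09],down(16),"pinR")
print(down(16).inv().apply([.459-.495,.214-.089,0])*100)
E
```

```text
pinR travel [ 6.17  5.97 30.91] dr [-0.03  0.08 -0.02] rows 7.693790253147655
[-1.50751577e-02 -1.30080657e+01 -1.59302860e-15]
```

Call:
send_rows(
  series=[
    {"travel":[1.5,1.5,4],"dr":[0,0,0],"claw":0},
    {"travel":[3,3,8],"dr":[0,0,0],"claw":0},
    {"travel":[4.5,4.5,11.5],"dr":[0,0,0],"claw":0},
    {"travel":[6.2,6,15],"dr":[0,0,0],"claw":0},
    {"travel":[6.2,6,19],"dr":[0,0,0],"claw":0},
    {"travel":[6.2,6,23],"dr":[0,0,0],"claw":0},
    {"travel":[6.2,6,27],"dr":[0,0,0],"claw":0},
    {"travel":[6.2,6,30],"dr":[0,0,0],"claw":0},
    {"travel":[6.2,6,31],"dr":[0,0,0],"claw":0},
    {"travel":[6.2,6,31],"dr":[0,0,0],"claw":0},
  ],
)

```text
time_s: 3.37
tool_pos: [0.4933, 0.0897, 0.0869]
tool_rot: [-179.9, 0.4, 16.1]
force: [0.0, 0.3, 0.1]
grip_width: 0.0002
```

Call:
send_rows(
  series=[
    {"travel":[0,0,0.7],"dr":[0,0,0],"claw":0},
    {"travel":[0,0,1.3],"dr":[0,0,0],"claw":0},
    {"travel":[0,0,1.7],"dr":[0,0,0],"claw":0},
    {"travel":[0,0,2.0],"dr":[0,0,0],"claw":0},
    {"travel":[0,0,2.2],"dr":[0,0,0],"claw":0},
    {"travel":[0,0,2.3],"dr":[0,0,0],"claw":0},
    {"travel":[0,0,2.3],"dr":[0,0,0],"claw":0},
  ],
)

```text
time_s: 3.95
tool_pos: [0.4966, 0.0911, 0.0678]
tool_rot: [179.9, -0.1, 16.2]
force: [0.3, 0.3, 4.8]
grip_width: 0.0008
```

Call:
send_rows(
  series=[
    {"travel":[0,0,0.2],"dr":[0,0,0],"claw":0},
    {"travel":[0,0,0.4],"dr":[0,0,0],"claw":0},
    {"travel":[0,0,0.6],"dr":[0,0,0],"claw":0},
    {"travel":[0,0,0.7],"dr":[0,0,0],"claw":0},
    {"travel":[0,0,0.7],"dr":[0,0,0],"claw":0},
  ],
)

```text
time_s: 4.37
tool_pos: [0.4969, 0.0912, 0.0641]
tool_rot: [179.8, -0.0, 16.2]
force: [-9.8, -2.1, 31.0]
grip_width: 0.0007
```

Right pin is at its stop (0.0641 m, 31 N). Now the left pin.

Call:
send_rows(
  series=[
    {"travel":[0,0,-1.5],"dr":[0,0,0],"claw":0},
    {"travel":[0,0,-3.5],"dr":[0,0,0],"claw":0},
    {"travel":[0,-3.5,-3.5],"dr":[0,0,0],"claw":0},
    {"travel":[0,-7,-3.5],"dr":[0,0,0],"claw":0},
    {"travel":[0,-10.5,-3.5],"dr":[0,0,0],"claw":0},
    {"travel":[0,-13,-3.5],"dr":[0,0,0],"claw":0},
    {"travel":[0,-13,-3],"dr":[0,0,0],"claw":0},
    {"travel":[0,-13,-2],"dr":[0,0,0],"claw":0},
    {"travel":[0,-13,-1.2],"dr":[0,0,0],"claw":0},
    {"travel":[0,-13,-0.7],"dr":[0,0,0],"claw":0},
    {"travel":[0,-13,-0.4],"dr":[0,0,0],"claw":0},
    {"travel":[0,-13,-0.3],"dr":[0,0,0],"claw":0},
  ],
)

```text
time_s: 5.37
tool_pos: [0.4597, 0.2159, 0.0642]
tool_rot: [-180.0, 0.1, 16.1]
force: [-8.4, 0.1, 25.3]
grip_width: 0.0008
```

Call:
send_rows(
  series=[
    {"travel":[0,0,0.1],"dr":[0,0,0],"claw":0},
    {"travel":[0,0,0.2],"dr":[0,0,0],"claw":0},
    {"travel":[0,0,0.3],"dr":[0,0,0],"claw":0},
    {"travel":[0,0,0.3],"dr":[0,0,0],"claw":0},
    {"travel":[0,0,0.3],"dr":[0,0,0],"claw":0},
  ],
)

```text
time_s: 5.78
tool_pos: [0.4598, 0.2159, 0.064]
tool_rot: [179.9, 0.1, 16.1]
force: [-14.9, -4.2, 40.0]
grip_width: 0.0004
```

Both pins home (tops at 0.064 m). Next, the approach to the template.

```bash
python3 - <<'E'
from h import *
from cell import env
import pickle
plan(env,[.613,-.152,.12],down(32),"tmpl")
w1=pickle.load(open("w1.pkl","rb"));ct=env.calibration("top")
for n,a,b,z in(("bolt",(407,264),(372,190),.05),("cut",(334,180),None,.05)):
    for c,u in((ct,a),(w1,b)):
        if u: print(n,down(32).inv().apply(onz(c,u,z)[0]-[.613,-.152,0]))
E
```

```text
tmpl travel [ 4.52 39.61 -5.52] dr [  0.11   0.07 -15.91] rows 9.650809774100178
bolt [-0.10800946  0.00171575 -0.05      ]
bolt [-0.10278673  0.00688707 -0.05      ]
cut [ 0.10939016 -0.0286486  -0.05      ]
```

Call:
send_rows(
  series=[
    {"travel":[0,0,-4],"dr":[0,0,0],"claw":0},
    {"travel":[0,0,-8],"dr":[0,0,0],"claw":0},
    {"travel":[0,1,-12],"dr":[0,0,0],"claw":0},
    {"travel":[0,3,-15],"dr":[0,0,0],"claw":5},
    {"travel":[1,7,-17],"dr":[0,0,-4],"claw":5},
    {"travel":[1.5,11,-17],"dr":[0,0,-8],"claw":5},
    {"travel":[2,15,-17],"dr":[0,0,-12],"claw":5},
    {"travel":[2.5,19,-17],"dr":[0,0,-16],"claw":5},
    {"travel":[3,23,-17],"dr":[0,0,-16],"claw":5},
    {"travel":[3.5,27,-17],"dr":[0,0,-16],"claw":5},
    {"travel":[4,31,-17],"dr":[0,0,-16],"claw":5},
    {"travel":[4.5,35,-17],"dr":[0,0,-16],"claw":5},
  ],
)

```text
time_s: 6.78
tool_pos: [0.5997, -0.1121, 0.2286]
tool_rot: [-180.0, 0.1, 32.0]
force: [1.3, 0.3, -0.7]
grip_width: 0.048
```

```bash
python3 - <<'E'
from h import *
from cell import env
o=env.get_obs();print(o["time_s"],o["tool_pos"],o["tool_rot"],o["grip_width"])
plan(env,[.613,-.152,.12],down(32),"tmpl")
E
```

```text
6.7833 [ 0.59973397 -0.11206236  0.22856935] [-1.79997236e+02  1.38424574e-01  3.19940588e+01] 0.04800865281467666
tmpl travel [-0.96  4.09 10.86] dr [-0.    0.14 -0.01] rows 2.792329450658604
```

Call:
send_rows(
  series=[
    {"travel":[-0.5,2,2],"dr":[0,0,0],"claw":5},
    {"travel":[-1,4.1,4.5],"dr":[0,0,0],"claw":5},
    {"travel":[-1,4.1,8],"dr":[0,0,0],"claw":5},
    {"travel":[-1,4.1,11],"dr":[0,0,0],"claw":5},
    {"travel":[-1,4.1,11],"dr":[0,0,0],"claw":5},
    {"travel":[-1,4.1,11],"dr":[0,0,0],"claw":5},
  ],
)

```text
time_s: 7.28
tool_pos: [0.6114, -0.1489, 0.1176]
tool_rot: [-179.8, 0.2, 32.1]
force: [0.0, -0.5, 0.4]
grip_width: 0.0497
```

```bash
python3 - <<'E'
from h import *
from cell import env
import cv2
o=env.get_obs();print(o["time_s"],o["tool_pos"],o["tool_rot"],o["grip_width"])
plan(env,[.6135,-.152,.02],down(32),"tmpl")
cv2.imwrite("pics/w3.png",np.vstack([env.read_camera("wrist")[:340],env.read_camera("side")[200:440]]))
E
```

```text
7.2833 [ 0.6114073  -0.14887071  0.11757446] [-179.79548785    0.23146526   32.08901514] 0.04969597975626547
tmpl travel [0.05 0.41 9.76] dr [-0.2   0.23  0.09] rows 2.3416560585289066
```

View pics/w3.png

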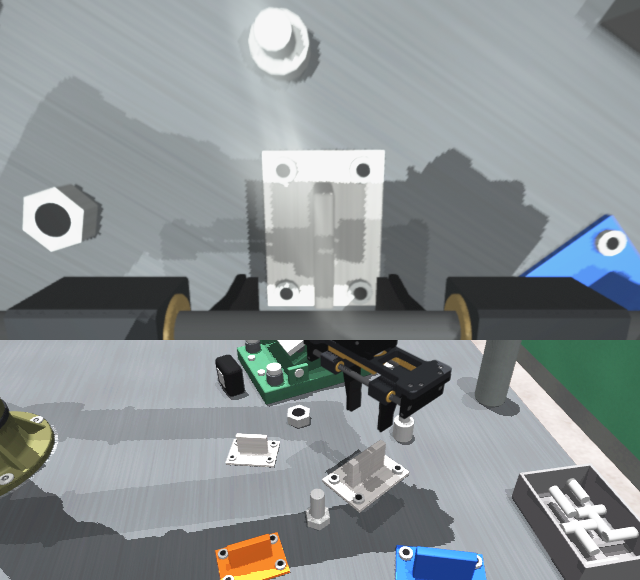

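The wrist crop shows the template straddled and aligned; bushings at (285,170), (362,170), (360,293), (287,294).

```bash
python3 - <<'E'
from h import *
from cell import env
P=onz(env.calibration("wrist"),[[285,170],[362,170],[360,293],[287,294]],.012);c=P.mean(0);d=P[0]+P[1]-P[2]-P[3]
print(P,c,np.degrees(np.arctan2(d[1],d[0])));plan(env,[c[0],c[1],.02],down(32),"tmpl")
E
```

```text
[[ 0.64068618 -0.10743053  0.012     ]
 [ 0.6677704  -0.15050008  0.012     ]
 [ 0.59447648 -0.19783295  0.012     ]
 [ 0.56603306 -0.15399708  0.012     ]] [ 0.61724153 -0.15244016  0.012     ] 32.40258354038364
tmpl travel [-0.    0.48 10.16] dr [ 0.1  -0.08  0.16] rows 2.4397293867897556
```

Call:
send_rows(
  series=[
    {"travel":[-0.1,0.4,3.5],"dr":[0,0,0],"claw":5},
    {"travel":[-0.1,0.4,7],"dr":[0,0,0],"claw":5},
    {"travel":[-0.1,0.4,9.5],"dr":[0,0,0],"claw":5},
    {"travel":[-0.1,0.4,10.1],"dr":[0,0,0],"claw":5},
    {"travel":[-0.1,0.4,10.1],"dr":[0,0,0],"claw":5},
    {"travel":[-0.1,0.4,10.1],"dr":[0,0,0],"claw":5},
  ],
)

```text
time_s: 7.88
tool_pos: [0.6168, -0.1517, 0.0216]
tool_rot: [179.8, -0.1, 32.2]
force: [0.0, -0.1, 0.1]
grip_width: 0.0498
```

Call:
send_rows(
  grip_force=45,
  series=[
    {"travel":[0,0,0],"dr":[0,0,0],"claw":3},
    {"travel":[0,0,0],"dr":[0,0,0],"claw":1},
    {"travel":[0,0,0],"dr":[0,0,0],"claw":0.5},
    {"travel":[0,0,0],"dr":[0,0,0],"claw":0.5},
    {"travel":[0,0,0],"dr":[0,0,0],"claw":0.5},
    {"travel":[0,0,0],"dr":[0,0,0],"claw":0.5},
    {"travel":[0,0,0],"dr":[0,0,0],"claw":0.5},
    {"travel":[0,0,0],"dr":[0,0,0],"claw":0.5},
    {"travel":[0,0,0],"dr":[0,0,0],"claw":0.5},
    {"travel":[0,0,0],"dr":[0,0,0],"claw":0.5},
  ],
)

```text
time_s: 8.72
tool_pos: [0.6147, -0.1514, 0.019]
tool_rot: [-180.0, 0.0, 32.2]
force: [-1.0, 1.0, 1.5]
grip_width: 0.0116
```

Call:
send_rows(
  series=[
    {"travel":[0,0,-2],"dr":[0,0,0],"claw":0.5},
    {"travel":[0,0,-5],"dr":[0,0,0],"claw":0.5},
    {"travel":[0,0,-9],"dr":[0,0,0],"claw":0.5},
    {"travel":[0,0,-13],"dr":[0,0,0],"claw":0.5},
    {"travel":[0,0,-17],"dr":[0,0,0],"claw":0.5},
    {"travel":[0,0,-21],"dr":[0,0,0],"claw":0.5},
    {"travel":[0,0,-24],"dr":[0,0,0],"claw":0.5},
    {"travel":[0,0,-24],"dr":[0,0,0],"claw":0.5},
  ],
)

```text
time_s: 9.38
tool_pos: [0.6181, -0.1517, 0.2663]
tool_rot: [179.5, -0.4, 32.2]
force: [1.5, -0.2, -2.5]
grip_width: 0.0119
```

```bash
cat > fit.py <<'E'
from h import *
from cell import env
import pickle
from scipy.optimize import least_squares
ct,cs,w2=env.calibration("top"),env.calibration("side"),pickle.load(open("w2.pkl","rb"))
tf=[[142,204],[224.25,181.25],[250.5,264.25],[174.5,285.5],[183.5,298.5],[251.5,279.5],[270.5,291],[240.5,179]]
sf=[[322.75,133],[357.5,161.5],[289.25,212.5],[261.5,179.5],[251.5,191.5],[273.75,223.25],[237.5,208.75],[265,253.25],[376.25,221.25]]
wf=[[380.5,114],[246,113],[256,136],[366.5,135.5]]
def res(v):
    q,bs=v[:8],v[8:].reshape(3,2);f,p,b,m,F=stand(q)
    return np.r_[(proj(ct,np.r_[f,p,b[1:]])+bs[0]-tf).ravel(),(proj(cs,np.r_[f,p,b])+bs[1]-sf).ravel(),(proj(w2,np.r_[f[2:],p])+bs[2]-wf).ravel(),bs.ravel()/1.0]
r=least_squares(res,np.r_[np.load("q.npy"),np.zeros(6)],loss="soft_l1");q=r.x[:8];np.save("q2.npy",q)
f,p,b,m,F=stand(q);print(q.round(4),np.degrees(q[2:4]),"mid",m,"pins",p,"bias",r.x[8:].round(2));print(np.round(res(r.x)[:42].reshape(-1,2),1).tolist())
print("sd",np.sqrt(np.diag(np.linalg.inv(r.jac.T@r.jac)))[:8].round(4)*.6)
E
python3 fit.py; python3 - <<'E'
from h import *
from cell import env
f,p,b,m,F=stand(np.load("q2.npy"))
T=F*R.from_euler("x",180,degrees=True);n=F.apply([0,0,1])
o=env.get_obs();print(o["time_s"],o["tool_pos"],o["tool_rot"],o["grip_width"],o["force"],o["wrist_torque"])
g=m+F.apply([-.0015,0,0])+n*.08;print(m,n,g);plan(env,g,T)
E
```

```text
[0.5638 0.1756 0.2782 0.4736 0.0062 0.1287 0.0103 0.0077] [15.93928499 27.13412255] mid [0.56975731 0.17730559 0.12872684] pins [[0.45939838 0.21338616 0.07431249]
 [0.4950988  0.08838424 0.07167661]] bias [ 0.31  1.75  0.84  0.53 -0.23 -0.16]
[[0.3, -0.4], [0.0, 0.1], [0.1, -0.1], [-0.7, 0.3], [0.2, -0.3], [0.1, -0.4], [0.0, 0.7], [-0.6, -1.1], [0.6, 0.5], [-0.3, -0.9], [-1.9, 0.2], [-0.3, -0.0], [0.1, -0.1], [0.1, 0.2], [-1.0, -1.1], [-0.0, -0.1], [1.6, 0.3], [-2.7, -0.8], [0.2, 0.1], [0.2, 0.2], [1.5, 0.7]]
sd [0.00078 0.00072 0.00288 0.00924 0.00054 0.00102 0.0015  0.00156]
9.3833 [ 0.61806791 -0.15174578  0.26633369] [179.50410587  -0.44682709  32.18535646] 0.011853288429564719 [ 1.49029662 -0.18188255 -2.50815172] [ 0.02060394 -0.1229129   0.05590621]
[0.56975731 0.17730559 0.12872684] [-0.43854039 -0.12524666  0.88994135] [0.53339049 0.16691926 0.19923803]
 travel [  9.75 -31.54   6.51] dr [-3.42 26.44 16.03] rows 8.069090107393155
```

Call:
send_rows(
  series=[
    {"travel":[1.2,-3.5,-0.5],"dr":[-0.4,3.3,2.0],"claw":0.5},
    {"travel":[2.4,-7,-0.5],"dr":[-0.9,6.6,4.0],"claw":0.5},
    {"travel":[3.6,-10.8,-0.5],"dr":[-1.3,9.9,6.0],"claw":0.5},
    {"travel":[4.8,-14.5,-0.5],"dr":[-1.7,13.2,8.0],"claw":0.5},
    {"travel":[6,-18.2,-0.5],"dr":[-2.1,16.5,10.0],"claw":0.5},
    {"travel":[7.2,-22,-0.5],"dr":[-2.6,19.8,12.0],"claw":0.5},
    {"travel":[8.4,-25.5,0],"dr":[-3,23.1,14.0],"claw":0.5},
    {"travel":[9.3,-29,1.5],"dr":[-3.4,26.4,16.0],"claw":0.5},
    {"travel":[9.7,-31.5,4],"dr":[-3.4,26.4,16.0],"claw":0.5},
    {"travel":[9.7,-31.5,5],"dr":[-3.4,26.4,16.0],"claw":0.5},
    {"travel":[9.7,-31.5,5.5],"dr":[-3.4,26.4,16.0],"claw":0.5},
    {"travel":[9.7,-31.5,5.5],"dr":[-3.4,26.4,16.0],"claw":0.5},
  ],
)

```text
time_s: 10.38
tool_pos: [0.5276, 0.1657, 0.2013]
tool_rot: [-179.6, -26.3, 15.8]
force: [0.5, -0.7, -2.4]
grip_width: 0.0114
```

```bash
cat > look.py <<'E'
from h import *
from cell import env
import cv2,sys
f,p,b,m,F=stand(np.load("q2.npy"));T=F*R.from_euler("x",180,degrees=True)
o=env.get_obs();R0=R.from_euler("xyz",o["tool_rot"],degrees=True)
print(o["time_s"],"pos in face frame mm",F.inv().apply(o["tool_pos"]-m)*1000,"rot err",(T.inv()*R0).as_rotvec(degrees=True),o["grip_width"],"force face",F.inv().apply(o["force"]),"torque face",F.inv().apply(o["wrist_torque"]))
plan(env,m+F.apply([-.0015,0,.03]),T,"30mm")
if len(sys.argv)>1:
    s=cv2.resize(env.read_camera("side")[100:290,200:420],None,fx=3.4,fy=3.1,interpolation=cv2.INTER_CUBIC);cv2.imwrite(f"pics/{sys.argv[1]}.png",s)
E
python3 look.py s4
```

```text
10.3833 pos in face frame mm [-5.82917265  0.38898187 84.54718974] rot err [ 0.34774905 -0.86193398  0.13398438] 0.011427891991127807 force face [-0.82827709 -0.75973917 -2.23981871] torque face [-0.05664032  0.84324478 -0.0375936 ]
30mm travel [0.52 0.07 5.45] dr [-0.35  0.86 -0.13] rows 1.3122325279268685
```

View pics/s4.png

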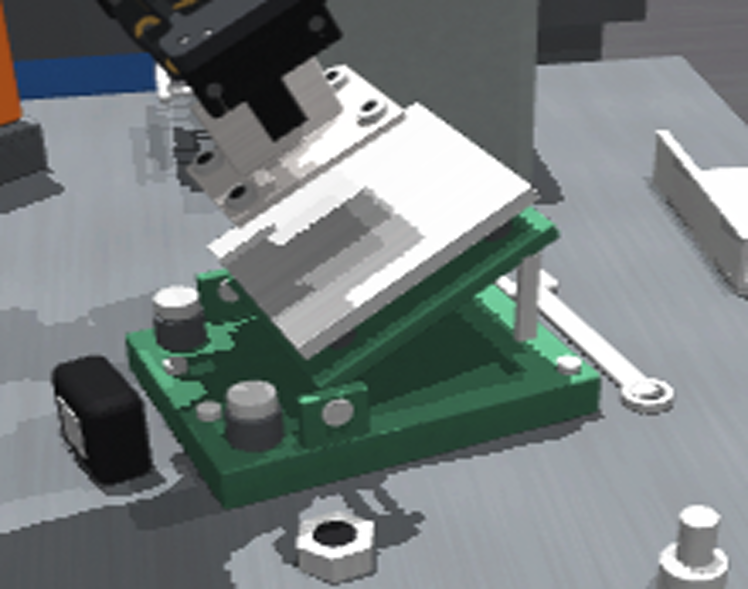

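The crop shows the template hovering over the face, with its right lower edge running from about (240,222) to (403,118). I'll check its tilt in the grip against the prediction.

```bash
python3 - <<'E'
from h import *
from cell import env
import cv2
o=env.get_obs();R0=R.from_euler("xyz",o["tool_rot"],degrees=True);c=env.calibration("side")
bias=[.84,.53]
P=o["tool_pos"]+R0.apply([[x,y,z] for z in(.013,.019) for x,y in((-.055,.04),(.055,.04),(.055,-.04),(-.055,-.04))])
uv=proj(c,P)+bias;cr=(uv-[200,100])*[3.4,3.1];print(cr.round(0).tolist(),o["tool_rot"])
f,p,b,m,F=stand(np.load("q2.npy"));fc=(proj(c,f)+bias-[200,100])*[3.4,3.1];print(fc.round())
im=cv2.imread("pics/s4.png")[40:380,150:560];k=1.9
im=cv2.resize(im,None,fx=k,fy=k)
for i in(0,4):cv2.polylines(im,[np.int32((cr[i:i+4]-[150,40])*k)],True,(0,0,255) if i else (255,0,0),1)
cv2.imwrite("pics/s4o.png",im)
E
```

```text
[[239.0, 218.0], [409.0, 106.0], [349.0, 60.0], [190.0, 164.0], [245.0, 225.0], [414.0, 114.0], [354.0, 68.0], [195.0, 172.0]] [-179.5567851   -26.40795774   15.70835655]
[[419. 104.]
 [534. 188.]
 [297. 349.]
 [208. 246.]]
```

View pics/s4o.png

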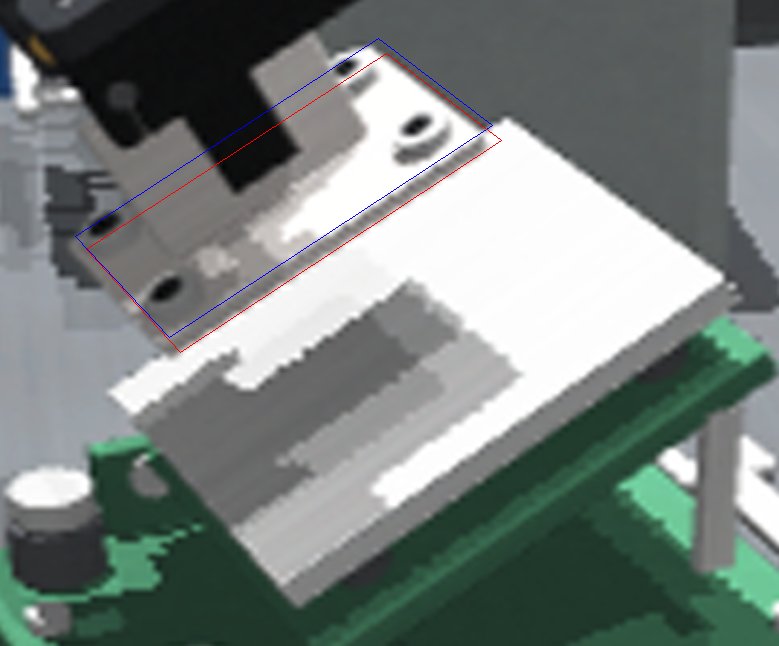

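The overlay matches the predicted tilt, with only a ~1–2 mm offset along the bar. Approaching.

Call:
send_rows(
  series=[
    {"travel":[0.3,0,1.5],"dr":[-0.2,0.5,0],"claw":0.5},
    {"travel":[0.6,0,3.5],"dr":[-0.3,0.8,0],"claw":0.5},
    {"travel":[0.7,0,4.9],"dr":[-0.3,0.8,0],"claw":0.5},
    {"travel":[0.7,0,5.4],"dr":[-0.3,0.8,0],"claw":0.5},
    {"travel":[0.7,0,5.4],"dr":[-0.3,0.8,0],"claw":0.5},
    {"travel":[0.7,0,5.4],"dr":[-0.3,0.8,0],"claw":0.5},
    {"travel":[0.7,0,5.4],"dr":[-0.3,0.8,0],"claw":0.5},
  ],
)

```text
time_s: 11.02
tool_pos: [0.5589, 0.1748, 0.1597]
tool_rot: [-179.9, -27.4, 15.7]
force: [-0.4, 0.0, -4.3]
grip_width: 0.0114
```

```bash
python3 look.py
```

```text
11.0167 pos in face frame mm [ 4.28512224  0.55762377 32.65984413] rot err [0.00461144 0.25824586 0.18337854] 0.01139500019792005 force face [-2.26854529  0.15238363 -3.64668921] torque face [0.02969079 0.93445846 0.04546184]
30mm travel [-0.58  0.06  0.26] dr [-0.   -0.26 -0.18] rows 0.15327728746938768
```

```bash
cat > avg.py <<'E'
from h import *
from cell import env
f,p,b,m,F=stand(np.load("q2.npy"));T=F*R.from_euler("x",180,degrees=True);L=[]
for i in range(10):
    o=env.get_obs();R0=R.from_euler("xyz",o["tool_rot"],degrees=True)
    L.append(np.r_[F.inv().apply(o["tool_pos"]-m)*1000,(T.inv()*R0).as_rotvec(degrees=True),F.inv().apply(o["force"]),F.inv().apply(o["wrist_torque"])]);env.read_camera("side")
L=np.array(L);print(o["time_s"],o["grip_width"],"\nmean pos,rot,F,M",L.mean(0).round(2),"\nsd",L.std(0).round(2))
E
python3 avg.py
```

```text
11.4667 0.011921007263076155 
mean pos,rot,F,M [ 3.860e+00  1.090e+00  3.247e+01  0.000e+00  2.400e-01  1.200e-01
 -1.600e+00  2.500e-01 -3.210e+00  3.000e-02  9.100e-01  0.000e+00] 
sd [0.33 0.26 0.21 0.01 0.02 0.03 0.5  0.45 0.38 0.04 0.03 0.03]
```

Call:
send_rows(
  series=[
    {"travel":[-0.3,0.1,0.4],"dr":[0,-0.2,-0.1],"claw":0.5},
    {"travel":[-0.3,0.1,0.8],"dr":[0,-0.2,-0.1],"claw":0.5},
    {"travel":[-0.3,0.1,0.9],"dr":[0,-0.2,-0.1],"claw":0.5},
    {"travel":[-0.3,0.1,0.9],"dr":[0,-0.2,-0.1],"claw":0.5},
    {"travel":[-0.3,0.1,0.9],"dr":[0,-0.2,-0.1],"claw":0.5},
  ],
)

```text
time_s: 11.93
tool_pos: [0.5598, 0.1749, 0.1491]
tool_rot: [-179.9, -27.1, 15.9]
force: [0.2, -0.8, -3.4]
grip_width: 0.0115
```

```bash
python3 avg.py
```

```text
12.3833 0.011679628180740356 
mean pos,rot,F,M [ 4.50e-01  3.40e-01  2.30e+01  4.00e-02 -0.00e+00  2.00e-02 -1.40e+00
 -6.00e-02 -3.04e+00  3.00e-02  9.00e-01  1.00e-02] 
sd [0.09 0.03 0.1  0.01 0.01 0.01 0.5  0.47 0.43 0.02 0.03 0.02]
```

Call:
send_rows(
  series=[
    {"travel":[0,0,0.1],"dr":[0,0,0],"claw":0.5},
    {"travel":[0,0,0.2],"dr":[0,0,0],"claw":0.5},
    {"travel":[0,0,0.3],"dr":[0,0,0],"claw":0.5},
    {"travel":[0,0,0.4],"dr":[0,0,0],"claw":0.5},
    {"travel":[0,0,0.5],"dr":[0,0,0],"claw":0.5},
    {"travel":[0,0,0.5],"dr":[0,0,0],"claw":0.5},
    {"travel":[0,0,0.5],"dr":[0,0,0],"claw":0.5},
  ],
)

```text
time_s: 13.02
tool_pos: [0.562, 0.1754, 0.1448]
tool_rot: [-180.0, -27.1, 15.9]
force: [-2.1, -0.7, -0.3]
grip_width: 0.0118
```

```bash
python3 avg.py
```

```text
13.4667 0.011596863484341975 
mean pos,rot,F,M [ 2.800e-01  3.100e-01  1.799e+01  4.000e-02 -2.000e-02  2.000e-02
 -2.930e+00 -2.100e-01  7.100e-01 -1.000e-02  1.060e+00 -1.000e-02] 
sd [0.01 0.03 0.01 0.   0.   0.   0.56 0.61 0.38 0.02 0.03 0.04]
```

Call:
send_rows(
  series=[
    {"travel":[0,0,0.1],"dr":[0,0,0],"claw":0.5},
    {"travel":[0,0,0.2],"dr":[0,0,0],"claw":0.5},
    {"travel":[0,0,0.3],"dr":[0,0,0],"claw":0.5},
    {"travel":[0,0,0.4],"dr":[0,0,0],"claw":0.5},
    {"travel":[0,0,0.5],"dr":[0,0,0],"claw":0.5},
    {"travel":[0,0,0.6],"dr":[0,0,0],"claw":0.5},
    {"travel":[0,0,0.6],"dr":[0,0,0],"claw":0.5},
    {"travel":[0,0,0.6],"dr":[0,0,0],"claw":0.5},
  ],
)

```text
time_s: 14.18
tool_pos: [0.5646, 0.1761, 0.1396]
tool_rot: [-180.0, -27.1, 15.9]
force: [-8.6, -2.4, 5.1]
grip_width: 0.0114
```

```bash
python3 avg.py; python3 look.py s5; python3 - <<'E'
import cv2;from cell import env
im=cv2.imread("pics/s5.png");t=cv2.resize(env.read_camera("top")[165:325,130:290],(600,600),interpolation=cv2.INTER_CUBIC)
import numpy as np
cv2.imwrite("pics/f5.png",np.hstack([cv2.resize(im,(460,361)),cv2.resize(t,(340,361))]))
E
```

```text
14.6333 0.011792112977006856 
mean pos,rot,F,M [ 2.300e-01  3.200e-01  1.214e+01  2.000e-02 -5.000e-02  1.000e-02
 -5.950e+00  4.000e-02  8.790e+00  3.000e-02  1.390e+00 -1.000e-02] 
sd [0.02 0.02 0.02 0.   0.   0.   0.44 0.43 0.43 0.03 0.03 0.03]
14.6833 pos in face frame mm [ 0.23375762  0.32025035 12.16024094] rot err [ 0.01781938 -0.05025028  0.0110076 ] 0.011910468359293186 force face [-6.12074528  0.05197065  8.51503497] torque face [ 0.06077579  1.42299073 -0.02126266]
30mm travel [-0.17  0.03 -1.78] dr [-0.02  0.05 -0.01] rows 0.42989615084908084
```

View pics/f5.png

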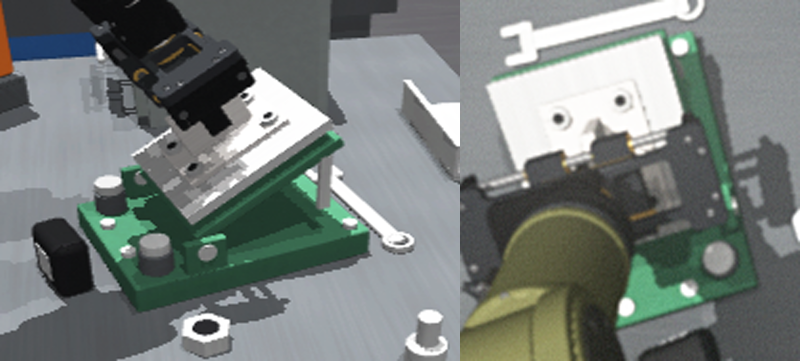

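Both views show the template centred and seated on the face. The shear of about 4.5 N is worth a check, so I'll nudge the tilt by +0.6° and −0.6° and see whether the moment says it's really flush.

Call:
send_rows(
  series=[
    {"travel":[0,0,0.1],"dr":[0,0.3,0],"claw":0.5},
    {"travel":[0,0,0.1],"dr":[0,0.6,0],"claw":0.5},
    {"travel":[0,0,0.1],"dr":[0,0.6,0],"claw":0.5},
    {"travel":[0,0,0.1],"dr":[0,0.6,0],"claw":0.5},
  ],
)

```text
time_s: 15.12
tool_pos: [0.565, 0.1763, 0.1389]
tool_rot: [-180.0, -27.7, 15.9]
force: [-8.0, -2.0, 6.0]
grip_width: 0.0121
```

```bash
python3 avg.py
```

```text
15.5667 0.011339561874222005 
mean pos,rot,F,M [ 3.900e-01  3.100e-01  1.128e+01  1.000e-02  5.500e-01  1.000e-02
 -5.110e+00  0.000e+00  9.680e+00  2.000e-02  1.710e+00 -1.000e-02] 
sd [0.01 0.01 0.01 0.   0.   0.   0.49 0.38 0.34 0.03 0.03 0.03]
```

Call:
send_rows(
  series=[
    {"travel":[0,0,0],"dr":[0,-0.6,0],"claw":0.5},
    {"travel":[0,0,0],"dr":[0,-1.2,0],"claw":0.5},
    {"travel":[0,0,0],"dr":[0,-1.2,0],"claw":0.5},
    {"travel":[0,0,0],"dr":[0,-1.2,0],"claw":0.5},
  ],
)

```text
time_s: 15.95
tool_pos: [0.5653, 0.1763, 0.139]
tool_rot: [-180.0, -26.5, 15.9]
force: [-9.7, -2.1, 6.9]
grip_width: 0.0119
```

```bash
python3 avg.py
```

```text
16.4 0.01153165156089771 
mean pos,rot,F,M [ 5.700e-01  3.000e-01  1.130e+01  1.000e-02 -6.200e-01  1.000e-02
 -5.790e+00 -1.500e-01  1.061e+01  0.000e+00  1.330e+00 -2.000e-02] 
sd [0.02 0.02 0.02 0.   0.   0.   0.32 0.69 0.64 0.02 0.02 0.03]
```

Call:
send_rows(
  series=[
    {"travel":[0,0,0],"dr":[0,0.6,0],"claw":0.5},
    {"travel":[0,0,0],"dr":[0,1.2,0],"claw":0.5},
    {"travel":[0,0,0],"dr":[0,1.2,0],"claw":0.5},
    {"travel":[0,0,0],"dr":[0,1.2,0],"claw":0.5},
  ],
)

```text
time_s: 16.78
tool_pos: [0.5653, 0.1763, 0.1392]
tool_rot: [-180.0, -27.7, 15.9]
force: [-7.6, -2.5, 6.3]
grip_width: 0.0117
```

```bash
python3 avg.py
```

```text
17.2333 0.011792100236505343 
mean pos,rot,F,M [ 6.600e-01  2.900e-01  1.136e+01  1.000e-02  5.800e-01  0.000e+00
 -4.680e+00 -7.000e-02  9.740e+00  4.000e-02  1.650e+00  0.000e+00] 
sd [0.02 0.01 0.02 0.   0.   0.   0.37 0.47 0.52 0.03 0.03 0.03]
```

Call:
send_rows(
  series=[
    {"travel":[-0.02,0,0],"dr":[0,0,0],"claw":0.5},
    {"travel":[-0.03,0,0],"dr":[0,0,0],"claw":0.5},
    {"travel":[-0.03,0,0],"dr":[0,0,0],"claw":0.5},
  ],
)

```text
time_s: 17.53
tool_pos: [0.5653, 0.1763, 0.1392]
tool_rot: [-180.0, -27.7, 15.9]
force: [-7.0, -2.7, 5.9]
grip_width: 0.012
```

```bash
python3 avg.py
```

```text
17.9833 0.011585366544413438 
mean pos,rot,F,M [ 6.700e-01  2.700e-01  1.142e+01  1.000e-02  6.100e-01  1.000e-02
 -3.960e+00 -2.900e-01  9.780e+00  2.000e-02  1.560e+00  0.000e+00] 
sd [0.01 0.02 0.01 0.   0.   0.   0.27 0.42 0.61 0.03 0.02 0.02]
```

Call:
send_rows(
  series=[
    {"travel":[-0.03,0,0],"dr":[0,0,0],"claw":0.5},
    {"travel":[-0.06,0,0],"dr":[0,0,0],"claw":0.5},
    {"travel":[-0.1,0,0],"dr":[0,0,0],"claw":0.5},
    {"travel":[-0.1,0,0],"dr":[0,0,0],"claw":0.5},
  ],
)

```text
time_s: 18.37
tool_pos: [0.5651, 0.1763, 0.1394]
tool_rot: [-180.0, -27.8, 15.9]
force: [-6.1, -2.3, 6.7]
grip_width: 0.0116
```

```bash
python3 avg.py
```

```text
18.8167 0.011971626327402734 
mean pos,rot,F,M [ 6.800e-01  2.700e-01  1.167e+01  1.000e-02  7.100e-01  0.000e+00
 -2.700e+00 -1.200e-01  9.510e+00  1.000e-02  1.330e+00 -1.000e-02] 
sd [0.02 0.02 0.01 0.   0.   0.   0.44 0.6  0.52 0.02 0.04 0.03]
```

The moment reverses sign between −0.05° and +0.6°, so flush is near +0.3°. Setting that.

Call:
send_rows(
  series=[
    {"travel":[0,0,0.03],"dr":[0,-0.2,0],"claw":0.5},
    {"travel":[0,0,0.05],"dr":[0,-0.4,0],"claw":0.5},
    {"travel":[0,0,0.05],"dr":[0,-0.4,0],"claw":0.5},
    {"travel":[0,0,0.05],"dr":[0,-0.4,0],"claw":0.5},
  ],
)

```text
time_s: 19.2
tool_pos: [0.5653, 0.1763, 0.1389]
tool_rot: [-180.0, -27.4, 15.9]
force: [-7.2, -1.1, 7.2]
grip_width: 0.0116
```

```bash
python3 avg.py; python3 - <<'E'
from h import *
from cell import env
import cv2
t=cv2.resize(env.read_camera("top")[170:330,130:290],(400,400),interpolation=cv2.INTER_CUBIC)
s=cv2.resize(env.read_camera("side")[130:240,240:370],(470,400),interpolation=cv2.INTER_CUBIC)
cv2.imwrite("pics/f6.png",np.hstack([s,t])[:,:800])
E
```

```text
19.65 0.01155433757076582 
mean pos,rot,F,M [ 5.900e-01  2.600e-01  1.113e+01  1.000e-02  3.100e-01  0.000e+00
 -3.570e+00 -2.900e-01  1.008e+01  1.000e-02  1.180e+00 -1.000e-02] 
sd [0.02 0.02 0.02 0.   0.   0.   0.52 0.52 0.37 0.04 0.03 0.02]
```

View pics/f6.png

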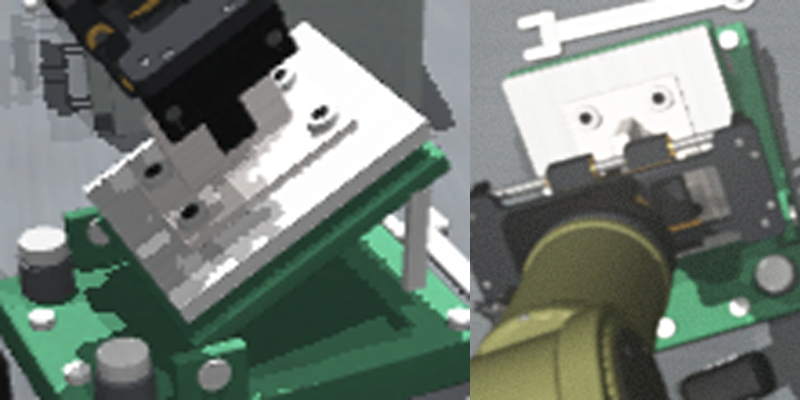

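```bash
python3 - <<'E'
from h import *
from cell import env
f,p,b,m,F=stand(np.load("q2.npy"))
P=m+F.apply([[.043,.026,.012-.008],[.043,-.026,.004],[.053,0,.004]]);uv=proj(env.calibration("top"),P)+[.31,1.75];print(uv, "obs",[176,217.2],[205.6,209.2])
uv=proj(env.calibration("side"),m+F.apply([[x,y,.004] for x in(.043,-.043) for y in(.026,-.026)]))+[.84,.53];print((uv-[240,130])*[470/130,400/110])
E
```

```text
[[175.64063132 217.0166396 ]
 [204.73504769 209.04369998]
 [188.32738502 207.65280737]] obs [176, 217.2] [205.6, 209.2]
[[280.71354344  76.32220513]
 [322.1717959  113.3489373 ]
 [155.19842427 169.96518808]
 [191.29730776 211.24261679]]
```

The bushings match the centred, 8 mm-sunk prediction in both cameras, to within about 1 px. Handing in.

```bash
python3 -c "
from cell import env
print(env.sign_off())"
```

```text
the job is handed in; nothing more can be done
None
```

I pushed both lock pins home, then pressed the larger silver template onto the stand's sloped face and handed it in still gripped and pressing. The robot clock read about 20 s, against the 59 s limit.

**Last checks**
- **Pins:** both tops read 0.064 m against the hard stop. The right pin took 31 N. The left one reached 40 N through the fingertips, right at the figure the rules set for the arm or gripper body.
- **Template position:** I worked out where its bushings would be if centred and sunk 8 mm. The top and side pictures agree to about 1 px (1–2 mm).
- **Depth:** about 13 N along the face normal, which means roughly 7.5–8.4 mm in.
- **Flushness:** the tool ended at about 27.4° tilt. Small tilt nudges either way reversed the wrist moment, and the final pose sits between them with the load close to the middle of the plate. About 2 N of sideways force along the slope remains.

**Disagreements**
- The top camera was about 3 mm off from the side and wrist cameras, so I fitted a correction for each camera.
- The sensor's distance from the contact, which the flushness check depends on, was only estimated, at about 0.16 m.

I didn't touch any of the bystander objects or the other templates, but I made no separate final check of each one's position.

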